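# Stack the kitchen tins on their mats

### The job

Tidy the steel tins on the counter into two neat, centred stacks, each with the largest tin at the bottom and the smallest on top: the three round tins on the round cork mat, the two square tins on the square wooden board with their sides lined up with the board's. Leave the pepper pot, the egg cup and the salt dish standing where they are.

Things in the scene. Friction and masses are not known exactly. Their poses are not given: they have to be found in the camera images.
- round_large: the large closed round steel tin with a flat dark-steel lid, 68 mm diameter, 46 mm high; origin at the centre of its underside, z up; yaw has no meaning
- round_medium: the medium closed round steel tin with a flat dark-steel lid, 54 mm diameter, 42 mm high; origin at the centre of its underside, z up; yaw has no meaning
- round_small: the small closed round steel tin with a flat dark-steel lid, 40 mm diameter, 38 mm high; origin at the centre of its underside, z up; yaw has no meaning
- square_large: the large closed square steel tin with a flat dark-steel lid, 66 x 66 mm, 46 mm high, sides straight; origin at the centre of its underside, z up, x and y parallel to its sides
- square_small: the small closed square steel tin with a flat dark-steel lid, 48 x 48 mm, 40 mm high, sides straight; origin at the centre of its underside, z up, x and y parallel to its sides
- cork_mat: round cork mat, 90 mm diameter, 10 mm thick, fixed to the counter; origin at the centre of its underside (its top is at +10 mm), z up; yaw has no meaning
- wood_board: square dark wooden board, 84 x 84 mm, 10 mm thick, fixed to the counter; origin at the centre of its underside (its top is at +10 mm), z up, x and y parallel to its sides
- pepper_pot: small turned dark-wood pepper pot, 34 mm diameter, 55 mm high, standing loose; origin at the centre of its underside, z up. It stays where it is
- egg_cup: white ceramic egg cup, empty, 38 mm diameter, 45 mm high, standing loose; origin at the centre of its underside, z up. It stays where it is
- salt_dish: little blue ceramic salt dish, 36 mm diameter, 22 mm high, standing loose; origin at the centre of its underside, z up. It stays where it is
Things that resemble listed ones, but are neither listed nor needed, are in the scene too. Leave any yellow look-alike of the round_large alone.

How it is judged:
By the outcome, as a careful person would: the job done as asked, in the order asked, and still so for the second after the job is handed in, with the robot touching nothing.
It also fails if it takes over 144 s, if anything falls off the work surface, if the arm or the gripper's body presses on something with over 40 N, if the wrist force passes 120 N, or if a joint passes its speed limit or range.

### The arm

A 6-joint arm with a two-finger parallel gripper is mounted at the origin on the work surface. World frame = base frame: x ahead of the robot, y to its left, z up, the work surface at z = 0. Lengths are in m, angles in rad, forces in N, time in s.
With the tool pointing down it reaches from about 0.275 to 1 m from the base axis. Payload 8.4 kg.
Tool frame: the origin (TCP) lies on the centre line of the jaws, within the pads' length; the fingertips stand 17 mm ahead of it and the grasp point (between the pads) lies 2 mm behind it (bot.tcp_to_tips is the z of the fingertips in the tool frame, in m); z points along the fingers, y is the line along which they close (so a half turn about z gives the same grasp; the last joint's range is limited). The gripper opens to 85 mm and grips with 20 to 120 N. Pads are 22 mm wide; open, the fingers measure 114 mm over their backs; the gripper's body (76 mm by 85 mm) begins 54 mm behind the grasp point. The pads swing forward as they close: fully open they stand 13 mm farther back than shut.
Start: joints at [-0.002, 0.353, 1.633, -0, 1.155, -0.002], TCP at [0.625, -0, 0.248] pointing down, gripper open.
Joint ranges: [-2.63, 2.63], [-0.92, 2.1], [0.06, 2.66], [-1.3, 4.44], [0, 2.69], [-3.02, 3.02]. Speed limits (rad/s): [2.22, 2.22, 2.79, 3.14, 3.14, 3.14].

### API

Orientations are given as a unit quaternion [x, y, z, w].
In Python, from workcell import bot, hand, kinematics, get_obs, vision, hand_in gives the robot as it stands. The module is installed in compiled form; this text tells all that it offers. Calls block until the motion is done:
- bot.reach(position, orientation): joint-space move of the TCP to a pose.
- bot.servo_line(position, ori=None, velocity=0.15): straight line of the TCP; ori=None keeps the orientation; velocity is the mean speed in m/s.
- bot.goto_joints(angles): joint-space move.
- hand.move_gripper(opening, strength=None): finger opening in m; strength is the grip in N (None keeps the last); returns when the fingers have stopped.
- bot.dwell(seconds).
- kinematics.solve_ik(position, orientation): joint angles nearest the present ones, or None.
- get_obs(): the state.
- vision.read_camera(name): name is "scene" or "side" or "wrist"; returns a dict with "frame" (400x640x3 uint8, red, green, blue), "intrinsics" (3x3 intrinsics, pixels), "view" (4x4, takes a point from world to camera coordinates). Camera axes: x right, y down, z forward; pixel columns grow to the right and rows downward; lengths in m; the calibration is good to about 2 mm. A picture is of the moment at which its call begins. There is no depth.
A pose or a line that the arm cannot do raises bot.IKError and nothing moves.
- hand_in(): hands the job in; it is judged then, once.
The state is a dict: "time_s": time; "joint_pos": joint angles; "joint_vel": joint speeds; "joint_efforts": joint torques, N m; "position": TCP position; "orientation": TCP orientation; "wrist_force": force on the tool from outside, world axes, zero at the start; "ft_torque": the same for the moment, N m; "gripper_width": finger opening in m; "grip_force": force on a finger pad.
Only numpy, scipy, OpenCV 4.12 (cv2) and the standard library are available. Lean on these libraries where they do the work, as an engineer would, in place of code of your own. Each camera call takes 0.05 s, during which the arm holds its last target. There are 200 camera calls.

## Working session

There is one attempt and no reset: what is moved stays moved. The work goes in short steps, each a Python script; the robot and the scene stay as the last script left them, time stands still between calls to the robot, and variables do not carry over. Pictures are saved under pics/ and viewed, at most 14 in all, crops included, and the job is handed in when it is done.

```bash
mkdir -p pics
python3 - <<'E'
from workcell import *
import cv2,numpy as np
for n in("scene","side","wrist"):
    d=vision.read_camera(n); cv2.imwrite(f"pics/{n}0.png",d["frame"][...,::-1]); np.savez(f"pics/{n}0.npz",**d)
    V=d["view"]; print(n,d["intrinsics"].tolist(),(-V[:3,:3].T@V[:3,3]).round(3),V[:3,:3].round(2).tolist())
o=get_obs();print(o["orientation"],o["time_s"],bot.tcp_to_tips)
E
```

```text
scene [[413.90248502495507, 0.0, 325.7436644492361], [0.0, 413.90248502495507, 198.71977200230575], [0.0, 0.0, 1.0]] [ 1.013 -0.287  0.838] [[0.47, 0.88, 0.0], [0.7, -0.37, -0.61], [-0.54, 0.29, -0.79]]
side [[362.09084920026623, 0.0, 325.2800909331367], [0.0, 362.09084920026623, 197.07487761573216], [0.0, 0.0, 1.0]] [0.327 0.623 0.558] [[-0.97, -0.24, 0.0], [-0.15, 0.6, -0.79], [0.18, -0.77, -0.62]]
wrist [[349.446069798237, 0.0, 320.1955449990051], [0.0, 349.446069798237, 196.7220268871118], [0.0, 0.0, 1.0]] [0.624 0.069 0.373] [[1.0, -0.0, -0.0], [-0.0, -0.96, 0.27], [-0.0, -0.27, -0.96]]
[ 7.07114157e-01  7.07099219e-01 -3.48508821e-04 -3.77455386e-04] 0.15 0.017
```

View pics/scene0.png

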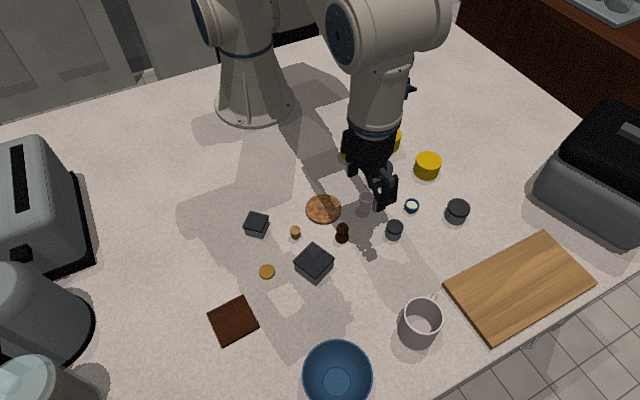

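View pics/side0.png

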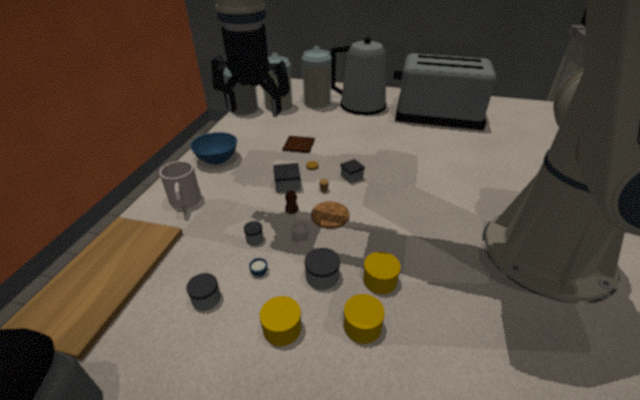

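The side view shows three yellow look-alikes at the front. round_large is at (322,268), medium (203,291), small (254,233), and the salt dish at (258,267). The egg cup is at (300,231), the cork mat at (330,214) and the pepper pot at (291,201). The square tins are at (287,178) and (352,171), with the board at (299,144). In the scene view the board is at (232,321) and the arm hides round_large.

```bash
cat > h.py <<'E'
from workcell import *
import cv2,numpy as np
from scipy.spatial.transform import Rotation as R
def ray(d,uv,z):
    uv=np.atleast_2d(np.array(uv,float)); V=d["view"]; Rm=V[:3,:3]; c=-Rm.T@V[:3,3]
    w=(np.c_[uv,np.ones(len(uv))]@np.linalg.inv(d["intrinsics"]).T)@Rm
    return (c+w*((z-c[2])/w[:,2])[:,None])[:,:2]
def snap(n,f):
    d=vision.read_camera(n); cv2.imwrite(f"pics/{f}.png",d["frame"][...,::-1]); np.savez(f"pics/{f}.npz",**d); return d
def ori(yaw):  # tool down; tool y (closing) axis at angle yaw from world +x  
    y=np.array([np.cos(yaw),np.sin(yaw),0]); z=np.array([0,0,-1.]); x=np.cross(y,z)
    return R.from_matrix(np.c_[x,y,z]).as_quat()
E
python3 - <<'E'
from h import *
s=np.load("pics/scene0.npz");t=np.load("pics/side0.npz")
for n,z,a,b in [("rl",.046,None,(322,260)),("rm",.042,(458,207),(202,284)),("rs",.038,(395,226),(253,228)),("sl",.046,(314,257),(287,171)),("ss",.04,(256,218),(352,165)),
 ("mat",.01,(323,208),(330,214)),("board",.01,(232,320),(299,143)),("pep",.0,(342,241),(291,212)),("egg",0,None,(301,240)),("salt",0,(411,210),(258,274)),("y1",.046,(428,158),(281,309)),("y2",.046,None,(363,307)),("y3",.046,None,(381,264)),("c1",.0,(295,236),(324,190)),("c2",.0,(267,274),(312,168))]:
    print(n,*[ray(d,p,z)[0].round(3) if p else '-' for d,p in((s,a),(t,b))])
o=get_obs()["orientation"]
print(ori(np.pi/2),ori(-np.pi/2))
bot.reach([0.55,-0.03,0.42],o)
snap("wrist","w1"); print(get_obs()["time_s"])
E
```

```text
rl - [0.441 0.175]
rm [0.639 0.272] [0.635 0.276]
rs [0.612 0.11 ] [0.605 0.116]
sl [ 0.603 -0.096] [ 0.599 -0.093]
ss [ 0.443 -0.169] [ 0.446 -0.169]
mat [ 0.47  -0.005] [0.466 0.002]
board [ 0.638 -0.304] [ 0.631 -0.297]
pep [ 0.571 -0.007] [0.56  0.005]
egg - [0.51 0.09]
salt [0.572 0.191] [0.565 0.2  ]
y1 [0.477 0.302] [0.481 0.294]
y2 - [0.35  0.259]
y3 - [0.333 0.158]
c1 [ 0.506 -0.1  ] [ 0.504 -0.098]
c2 [ 0.569 -0.198] [ 0.561 -0.189]
[3.061617e-17 1.000000e+00 0.000000e+00 0.000000e+00] [1.000000e+00 3.061617e-17 0.000000e+00 0.000000e+00]
0.9833
```

View pics/w1.png

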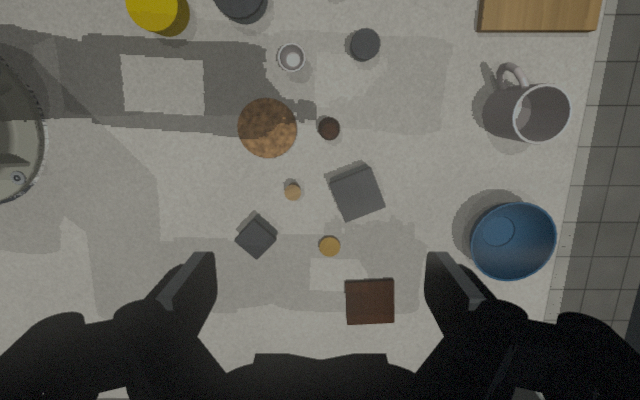

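The wrist view clearly shows the mat (267,127), pepper pot (328,127), egg cup (291,57) and round_small (365,44). It also shows square_large (357,192), square_small (256,236), the board (369,301) and two small cork pieces at (292,191) and (330,246). I'll take a second view for the round tins and segment both.

```bash
cat > seg.py <<'E'
from h import *
def seg(d,uv,z,lo=6,kind="c",tol=None):
    im=cv2.medianBlur(np.ascontiguousarray(d["frame"]),5)
    m=np.zeros((402,642),np.uint8); t=(tol or 12,)*3
    cv2.floodFill(im.copy(),m,tuple(map(int,uv)),0,t,t,4|(255<<8)|cv2.FLOODFILL_MASK_ONLY|cv2.FLOODFILL_FIXED_RANGE)
    m=cv2.morphologyEx(m[1:-1,1:-1],cv2.MORPH_OPEN,np.ones((5,5)))
    c=max(cv2.findContours(m,0,cv2.CHAIN_APPROX_NONE)[0],key=cv2.contourArea)
    p=ray(d,c[:,0],z); h=cv2.convexHull((p*1e3).astype(np.float32))
    if kind=="c": (x,y),r=cv2.minEnclosingCircle(h); e=2*np.sqrt(cv2.contourArea(h)/np.pi); M=cv2.moments(h); out=[M["m10"]/M["m00"],M["m01"]/M["m00"],2*r,e]
    else: (x,y),s,a=cv2.minAreaRect(h); out=[x,y,*s,a]
    return np.round(out,1),c
E
python3 - <<'E'
from seg import *
bot.reach([0.55,0.13,0.42],ori(0))
w2=snap("wrist","w2"); w1=np.load("pics/w1.npz")
ov=[w1["frame"][...,::-1].copy(),w2["frame"][...,::-1].copy()]
def px(d,p,z):
    q=d["view"]@np.r_[p,z,1]; q=d["intrinsics"]@q[:3]; return q[:2]/q[2]
# yellow etc for reference; lids by seeds
for i,d,n,p,z,k in [(0,w1,"mat",(.468,-.002),.01,"c"),(0,w1,"board",(.635,-.3),.01,"s"),(0,w1,"sl",(.601,-.095),.046,"s"),(0,w1,"ss",(.445,-.169),.04,"s"),(0,w1,"rs",(.609,.113),.038,"c"),
  (1,w2,"rl",(.441,.175),.046,"c"),(1,w2,"rm",(.637,.274),.042,"c"),(1,w2,"rs",(.609,.113),.038,"c"),(1,w2,"mat",(.468,-.002),.01,"c"),(1,w2,"egg",(.51,.09),.045,"c"),(0,w1,"pep",(.566,0),.055,"c"),(1,w2,"salt",(.569,.195),.022,"c")]:
    try:
        r,c=seg(d,px(d,p,z),z,kind=k,tol=40 if n in("mat",) else 14); cv2.drawContours(ov[i],[c],-1,(0,255,0),1); print(i,n,r)
    except Exception as e: print(n,e)
cv2.imwrite("pics/ov.png",cv2.resize(np.vstack([ov[0][:330],ov[1][:330]]),(580,598)))
print(get_obs()["time_s"])
E
```

```text
0 mat [281.6  32.4 531.9 353.6]
0 board [ 632.8 -299.2   81.9   86.5    3.2]
0 sl [600.9 -94.2  65.1  73.1  22.6]
0 ss [ 449.5 -166.3   59.    48.8   45.9]
0 rs [607.  108.6  42.1  39.5]
1 rl [443.7 174.8  70.   67. ]
1 rm [633.5 273.3  58.7  54.7]
1 rs [607.  112.9  43.4  39.8]
1 mat [467.7  -1.7  92.8  90.6]
1 egg [511.5  97.2  16.9  14.8]
0 pep [560.4  -1.5  29.3  26.9]
1 salt [565.2 192.2  25.7  24.4]
1.7167
```

View pics/ov.png

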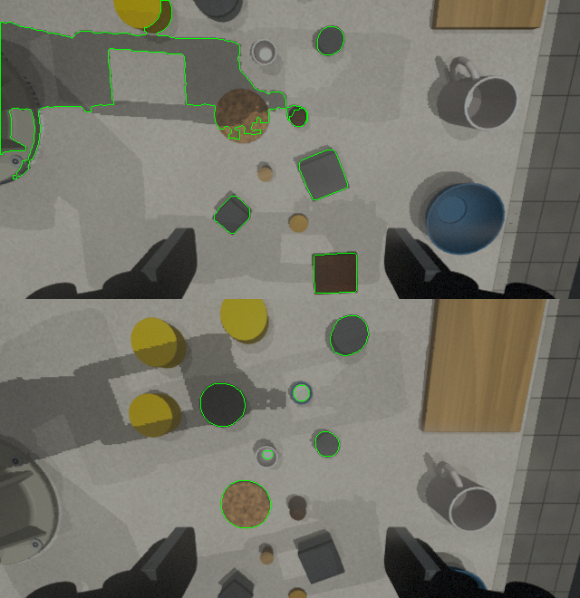

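Segmentation is good for the round lids, and a side wall is included on the squares. Next I hover over each target at the same relative pose, so calibration bias cancels, for the fine measurement.

Run:
```python
from seg import *
import json
def px(d,p,z):
    q=d["view"]@np.r_[p,z,1]; q=d["intrinsics"]@q[:3]; return q[:2]/q[2]
out={};tiles=[]
for n,p,z,k,tol in [("rm",(.6335,.273),.042,"c",14),("rl",(.4437,.175),.046,"c",14),("rs",(.607,.112),.038,"c",14),("mat",(.4677,-.002),.01,"c",40),("sl",(.601,-.095),.046,"s",10),("ss",(.448,-.167),.04,"s",10),("board",(.633,-.3),.01,"s",14)]:
    bot.reach([*p,.25+z],ori(0)); d=vision.read_camera("wrist"); np.savez(f"pics/h_{n}.npz",**d)
    u=px(d,p,z)
    r,c=seg(d,u,z,kind=k,tol=tol); out[n]=r.tolist()
    im=d["frame"][...,::-1].copy(); cv2.drawContours(im,[c],-1,(0,255,0),1); a,b=int(u[0]),int(u[1]); tiles.append(cv2.resize(im[max(b-90,0):b+90,a-90:a+90],(190,190)))
    print(n,r,u.round())
json.dump(out,open("m.json","w"))
tiles.append(np.zeros_like(tiles[0]))
cv2.imwrite("pics/tiles.png",np.vstack([np.hstack(tiles[:4]),np.hstack(tiles[4:])])); print(get_obs()["time_s"])
```

```text
rm [636.1 273.   53.6  47.9] [321. 163.]
rl [442.1 171.7  67.3  62.1] [319. 165.]
rs [608.4 112.5  42.3  39.3] [321. 165.]
mat [333.5  49.3 365.4 242.4] [319. 165.]
sl [603.  -97.6  64.5  65.7  22.5] [321. 165.]
ss [ 445.8 -170.9   47.6   48.3   45.1] [320. 165.]
board [ 633.8 -301.6   82.3   82.7    3.4] [322. 165.]
7.6083
```

View pics/tiles.png

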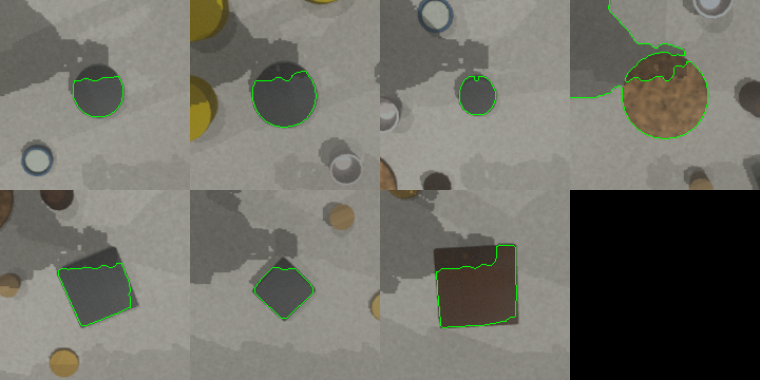

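The gripper's shadow cuts the masks. I'll fit known-size circles and squares robustly to the contours already captured, without new pictures.

Run:
```python
from seg import *
from scipy.optimize import least_squares
import json
m=json.load(open("m.json")); res={}
for n,z,k,s,init in [("rm",.042,"c",54,None),("rl",.046,"c",68,None),("rs",.038,"c",40,None),("mat",.01,"c",90,(467.7,-1.7)),("sl",.046,"s",66,None),("ss",.04,"s",48,None),("board",.01,"s",84,None)]:
    d=np.load(f"pics/h_{n}.npz"); f=cv2.medianBlur(d["frame"],5).astype(int)
    if n in("mat","board"):
        mk=((f[...,0]-f[...,2])>12).astype(np.uint8); mk=cv2.morphologyEx(mk,cv2.MORPH_OPEN,np.ones((5,5)))
        cs=cv2.findContours(mk,0,cv2.CHAIN_APPROX_NONE)[0]; c=min([c for c in cs if cv2.contourArea(c)>3000],key=lambda c:abs(cv2.pointPolygonTest(c,(320,165),True)) if cv2.pointPolygonTest(c,(320,165),False)<0 else 0)
    else: _,c=seg(d,(320,168),z,tol=14 if k=="c" else 10)
    p=ray(d,c[:,0],z)*1e3; x0=np.array(init or m[n][:2])
    if k=="c": fun=lambda q:np.hypot(*(p-q[:2]).T)-s/2-q[2]; q0=[*x0,0]
    else:
        def fun(q):
            a=q[2]; e=p-q[:2]; u=e@[np.cos(a),np.sin(a)]; v=e@[-np.sin(a),np.cos(a)]
            return np.maximum(abs(u),abs(v))-s/2-q[3]
        q0=[*x0,np.deg2rad(m[n][4]),0]
    r=least_squares(fun,q0,loss="cauchy",f_scale=.5); q=r.x
    print(n,q[:2].round(1),"d_r",q[-1].round(2),"yaw",np.rad2deg(q[2]).round(1) if k=="s" else "", "inl",np.mean(abs(fun(q))<1).round(2))
    res[n]=[q[0]/1e3,q[1]/1e3,float(q[2]) if k=="s" else 0.]
json.dump(res,open("fit.json","w"))
```

```text
rm [635.8 276.2] d_r -1.31 yaw  inl 0.64
rl [441.4 174.7] d_r -1.33 yaw  inl 0.7
rs [608.4 111.9] d_r -0.75 yaw  inl 0.7
mat [466.9  -3.5] d_r -0.26 yaw  inl 1.0
sl [603.1 -98.3] d_r -1.53 yaw 22.7 inl 0.66
ss [ 446.3 -171.1] d_r -0.38 yaw 45.5 inl 0.73
board [ 634.1 -302.2] d_r -1.16 yaw 3.7 inl 0.77
```

```bash
cat > act.py <<'E'
from h import *
import json
F=json.load(open("fit.json")); H=dict(rl=.046,rm=.042,rs=.038,sl=.046,ss=.04); W=dict(rl=.068,rm=.054,rs=.04,sl=.066,ss=.048)
def gz(n): return H[n]-.018
def log(s): 
    o=get_obs(); print(s,np.round(o["position"],4),"w",round(o["gripper_width"],4),"g",round(o["grip_force"],1),"F",np.round(o["wrist_force"],1),"t",round(o["time_s"],1))
def pick(n,yaw):
    x,y=F[n][:2]; hand.move_gripper(.085,30)
    for i,a in enumerate((yaw+np.pi/2,yaw)):
        if a>np.pi*.6: a-=np.pi
        if i==0: bot.reach([x,y,.16],ori(a)); bot.servo_line([x,y,gz(n)],velocity=.12)
        else: bot.servo_line([x,y,.13],velocity=.15); bot.reach([x,y,.13],ori(a)); bot.servo_line([x,y,gz(n)],velocity=.12)
        hand.move_gripper(W[n]-.01,60 if i else 25); log(f"{n} grip{i}")
        if i==0: hand.move_gripper(.085)
    bot.servo_line([x,y,.24],velocity=.2); log("lifted")
def place(n,xy,base,yaw,up=.12):
    x,y=xy; z=base+gz(n)
    bot.reach([x,y,.26],ori(yaw)); bot.servo_line([x,y,z+.02],velocity=.15); bot.servo_line([x,y,z+.001],velocity=.03); log("down")
    hand.move_gripper(min(.085,W[n]+.03)); bot.servo_line([x,y,z+up],velocity=.15); log("released")
E
python3 - <<'E'
from act import *
pick("rl",np.deg2rad(40));
E
```

```text
rl grip0 [0.4419 0.1749 0.0288] w 0.0676 g 27.0 F [-1.2 -0.3  6.3] t 11.3
rl grip1 [0.442  0.1749 0.029 ] w 0.0666 g 65.3 F [-0.6 -0.9  6.9] t 15.1
lifted [0.4407 0.1744 0.239 ] w 0.0668 g 67.1 F [-0.1 -0.2 -2. ] t 16.3
```

Run:
```python
from act import *
place("rl",F["mat"][:2],.01,np.deg2rad(30))
pick("rm",np.deg2rad(90)); 
x,y=F["mat"][:2]
bot.reach([x,y-.0,.26],ori(0)); snap("side","s2"); d=snap("scene","sc2"); log("at mat")
```

```text
down [ 0.4666 -0.0035  0.0391] w 0.0666 g 67.8 F [-2.6  0.2  7.2] t 19.4
released [ 0.4664 -0.0035  0.1574] w 0.0851 g 0.0 F [-0.1  0.3  0.1] t 20.6
rm grip0 [0.6362 0.2764 0.0248] w 0.0535 g 26.0 F [-0.7 -0.8  5.8] t 23.8
rm grip1 [0.6365 0.2765 0.0252] w 0.0527 g 62.8 F [-1.  -0.   6.7] t 27.9
lifted [0.6351 0.2759 0.2385] w 0.0524 g 62.9 F [ 0.9  0.5 -1.8] t 29.1
at mat [ 0.4676 -0.0029  0.2599] w 0.0525 g 62.8 F [-0.  -0.4 -1.1] t 30.5
```

View pics/s2.png

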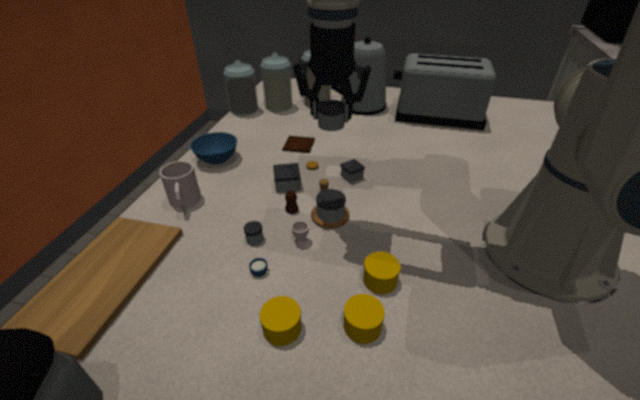

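The side view shows round_large at (331,207), centred on the mat (311–349 px), with the medium tin held above it. I'll carry on with the rounds.

Run:
```python
from act import *
c=F["mat"][:2]
place("rm",c,.056,np.deg2rad(30))
pick("rs",np.deg2rad(10))
place("rs",c,.098,np.deg2rad(30))
bot.reach([c[0]+.09,c[1],.32],ori(0)); snap("wrist","w3"); bot.reach([.6,-.2,.35],ori(0)); snap("side","s3"); log("")
a=cv2.imread("pics/w3.png")[0:330,80:480]; b=cv2.imread("pics/s3.png")[120:285,220:420]
cv2.imwrite("pics/m3.png",np.hstack([a,cv2.resize(b,(400,330))]))
```

```text
down [ 0.4666 -0.0034  0.0811] w 0.0529 g 64.1 F [-3.1 -0.2  6.8] t 33.0
released [ 0.4664 -0.0035  0.1993] w 0.0837 g 0.0 F [-0.1  0.5 -0.5] t 34.4
rs grip0 [0.6086 0.112  0.0205] w 0.0394 g 24.9 F [-0.4 -0.8  5.1] t 37.4
rs grip1 [0.6087 0.112  0.0207] w 0.0389 g 60.0 F [-0.9 -0.5  5. ] t 41.8
lifted [0.6076 0.1118 0.2387] w 0.0386 g 60.2 F [-0.9 -0.1 -1.7] t 43.0
down [ 0.4669 -0.0035  0.1188] w 0.0383 g 60.4 F [ 0.6  0.4 -1.4] t 45.5
released [ 0.4664 -0.0034  0.2372] w 0.07 g 0.0 F [1.1 0.5 0.3] t 46.9
 [ 0.5994 -0.1984  0.3494] w 0.07 g 0.0 F [ 1.3  0.1 -0.5] t 48.4
```

View pics/m3.png

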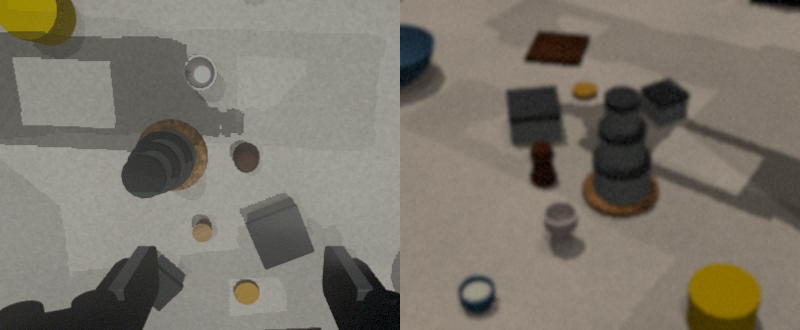

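The round stack stands straight at about (165,160) in the wrist crop, and the side crop shows it centred. The egg cup and pepper pot are undisturbed. Next are the squares.

Run:
```python
from act import *
c=F["board"][:2]; by=F["board"][2]
pick("sl",F["sl"][2]); place("sl",c,.01,by)
pick("ss",F["ss"][2]-np.pi/2); place("ss",c,.056,by)
bot.servo_line([*c,.24],velocity=.2)
bot.reach([c[0],c[1]-.01,.34],ori(0)); snap("wrist","w4"); bot.reach([.5,.1,.42],ori(0)); snap("side","s4"); snap("scene","c4"); log("")
a=cv2.imread("pics/w4.png")[0:300,120:520]; b=cv2.imread("pics/s4.png")[110:260,220:420]; e=cv2.imread("pics/c4.png")[180:360,180:420]
cv2.imwrite("pics/m4.png",np.vstack([np.hstack([a,cv2.resize(b,(400,300))]),np.hstack([cv2.resize(e,(400,300)),np.zeros((300,400,3),np.uint8)])]))
```

```text
sl grip0 [ 0.6037 -0.0984  0.0289] w 0.0656 g 28.5 F [-1.6 -0.   5.6] t 51.4
sl grip1 [ 0.6039 -0.0984  0.0292] w 0.065 g 67.3 F [-1.2 -0.3  5.8] t 55.3
lifted [ 0.6024 -0.0982  0.2387] w 0.065 g 66.6 F [-0.2  0.8 -2.3] t 56.5
down [ 0.6339 -0.3021  0.0392] w 0.0652 g 67.3 F [-2.8  0.5  5.1] t 59.6
released [ 0.6335 -0.3019  0.157 ] w 0.0849 g 0.0 F [-0.4 -0.2  0.7] t 60.9
ss grip0 [ 0.4466 -0.1712  0.0225] w 0.0479 g 26.3 F [-1.3 -0.4  6.1] t 63.8
ss grip1 [ 0.4467 -0.1713  0.0227] w 0.0472 g 62.0 F [-1.1  0.6  6.6] t 68.0
lifted [ 0.4456 -0.1708  0.239 ] w 0.0474 g 61.6 F [-0.  -0.7 -0.6] t 69.2
down [ 0.6341 -0.3022  0.0789] w 0.0473 g 61.6 F [ 0.6 -0.9 -0.1] t 72.2
released [ 0.6336 -0.3019  0.1969] w 0.0776 g 0.0 F [ 0.9 -0.1  0.4] t 73.5
 [0.5005 0.0993 0.4196] w 0.0778 g 0.0 F [-0.4  0.5 -0.1] t 76.1
```

View pics/m4.png

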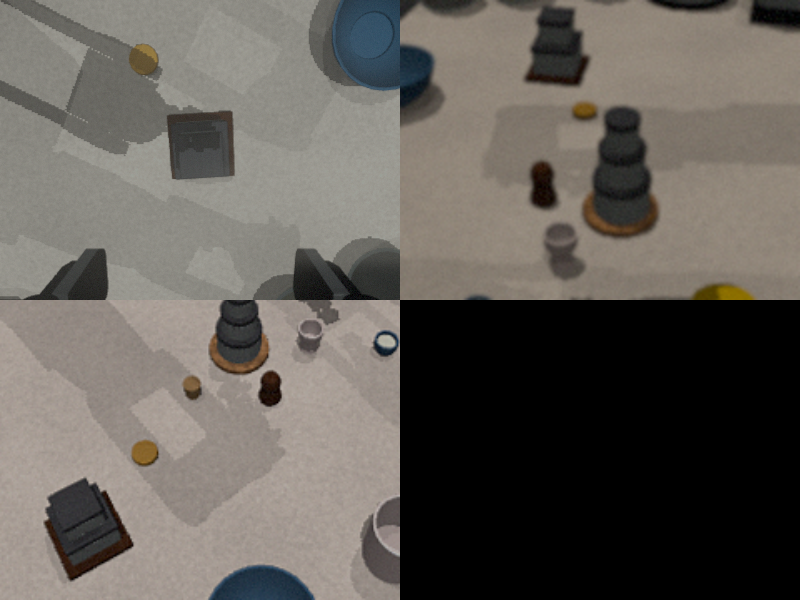

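Both stacks look straight, centred and aligned with their bases. The pepper pot, egg cup and salt dish stand where they were, and the arm is clear.

```bash
python3 -c "
from workcell import *
print(hand_in())"
```

```text
the job is handed in; nothing more can be done
None
```

I stacked the three round tins on the cork mat and the two square tins on the wooden board, largest at the bottom, and handed the job in with the clock at about 76 s; I checked centring by eye in the final pictures, not by measurement.

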